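# Set the length lever of the carton-tape machine to its stop

### The job

Set the length lever of the carton-tape machine on the packing table to its stop: draw the spring-loaded black handle out along the lever, swing the lever onto the stop's raised crown, feel along the crown with the tooth for the one notch between its two raised halves, and ease the handle down there until it is fully home, then let go. Do not let the handle snap back, do not shift the stop along the rim, and leave the bottle, mug and bowl standing where they are.

Things in the scene. Friction and masses are not known exactly. Their poses are not given: they have to be found in the camera images.
- machine: Grey carton-tape machine, fixed: housing 250 x 170 x 100 mm (x, y, z), tape roll on its +y side (110 mm across, out to y = 148 mm, top at z = 123 mm). A steel disc, 14 mm thick, 200 mm across, stands upright in its middle (x-z plane); its rim shows above the housing (top at z = 185 mm). Origin: centre of the underside; x away from the robot at yaw 0, z up.
- hinge (a point): The lever's hinge axis, at the centre of the disc, 85 mm above the table; the lever and the stop both turn about its y axis (that of the machine). Axes parallel to the machine's.
- lever (a joint): Lever angle in rad: 0 upright, positive leans to the machine's +x (away from the robot), limits -0.75 and 0.75. The lever is two steel side straps either side of the disc, joined by a bridge 134 mm from the hinge, 58 mm wide. A stiff friction hinge (about 0.5 N m) keeps it where it is left.
- handle (a joint): How far the handle is drawn out along the lever, away from the hinge, in m: 0 home, 0.022 fully out at its end stop. A spring pulls it home with about 8 N at 0, rising to 15 N fully out. It reads about 0.010 with the tooth resting on the stop's crown, and must be more than that to pass on to the crown.
- grip (a point): Centre of the black handle grip, a rounded block 28 mm (x, in the swing direction) x 34 mm (y, along the hinge axis) x 46 mm (z, along the lever); 197 mm from the hinge when home. z points along the lever away from the hinge.
- tooth_tip (a point): Middle of the lower face of the handle's steel tooth, a block 8 mm (x, in the swing direction) x 16 mm (y) x 16 mm (z, outward from this face); 102 mm from the hinge when home, just above the rim, and moves outward with the handle.
- stop (a joint): Angle of the middle of the adjustable stop round the rim, in rad, same zero and sense as the lever; held by a clamp that slips at about 2 N m and is not to be moved.
- bottle: Standing green glass bottle, 68 mm across, 170 mm tall; origin centre of its underside. A bystander.
- mug: Standing blue mug, 76 mm across, 85 mm tall; origin centre of its underside. A bystander.
- bowl: Brass bowl, 100 mm across, 50 mm tall; origin centre of its underside. A bystander.
- stop_mid (a point): Middle of the stop, 102 mm from the hinge; z points outward. The stop is a dark saddle about 105 mm long on the rim. Between its cheeks is a raised crown, out to 112 mm from the hinge, in two halves 29 mm long with a notch between them, 11.5 mm wide along the rim, 10 mm deep. The notch's place is not measured: its middle is up to 0.14 rad (14 mm) either side of this point.

How it is judged (in metres and radians):
At the end, for the whole second after the job is handed in: The tooth is in the notch of the stop: the handle is home (drawn out less than 3 mm) with the tooth tip within 20 mm of the middle of the stop, the lever is at rest, and the stop is where it was (within 8 mm) (value of joint handle below 0.003 m and distance between tooth_tip and stop_mid below 0.02 m and distance of stop_mid from where it was at the start of the episode below 0.008 m and velocity of joint lever between -0.05 and 0.05 rad/s); the robot touches nothing.
It fails at once if the handle snapped back (moving home faster than 0.25 m/s while still more than 5 mm out) (velocity of joint handle below -0.25 m/s and value of joint handle above 0.005 m).
It fails at once if the stop was shifted along the rim by more than 8 mm (distance of stop_mid from where it was at the start of the episode above 0.008 m).
It fails at once if the bottle, mug or bowl was shifted by more than 20 mm or tipped over (distance of any of bottle, mug, bowl from where it was at the start of the episode above 0.02 m or angle between any of bottle, mug, bowl's own z axis and vertical above 0.5 rad).
It also fails if it takes over 67 s, if anything falls off the work surface, if the arm or the gripper's body presses on something with over 40 N, if the wrist force passes 120 N, or if a joint passes its speed limit or range.

### The arm

A 6-joint arm with a two-finger parallel gripper is mounted at the origin on the work surface. World frame = base frame: x ahead of the robot, y to its left, z up, the work surface at z = 0. Lengths are in mm, angles in rad, forces in N, time in s.
With the tool pointing down it reaches from about 275 to 1000 mm from the base axis. Payload 8.4 kg.
Tool frame: the origin (TCP) lies between the finger pads; the fingertips stand 17 mm ahead of it and the grasp point (between the pads) lies 2 mm behind it; z points along the fingers, y is the line along which they close (so a half turn about z gives the same grasp; the last joint's range is limited). The gripper opens to 85 mm and grips with 20 to 120 N. Pads are 22 mm wide; open, the fingers measure 114 mm over their backs; the gripper's body (76 mm by 85 mm) begins 54 mm behind the grasp point. The pads swing forward as they close: fully open they stand 13 mm farther back than shut.
Start: joints at [-1.139, 0.353, 1.633, -0, 1.155, -0.002], TCP at [262.7, -567.113, 248.281] pointing down, gripper open.
Joint ranges: [-2.63, 2.63], [-0.92, 2.1], [0.06, 2.66], [-1.3, 4.44], [0, 2.69], [-3.02, 3.02]. Speed limits (rad/s): [2.22, 2.22, 2.79, 3.14, 3.14, 3.14].

### API

Orientations are given as [roll, pitch, yaw] about the fixed x, y, z axes, in that order (R = Rz(yaw) Ry(pitch) Rx(roll)).
In Python, from rig import sense, grab_frame, sign_off gives the robot as it stands. The module is installed in compiled form; this text tells all that it offers.
- The arm moves only by the tool send_rows, never from a script. Its argument "moves" is a list that holds one entry, the list of rows, each a list of 7 numbers: the shift along the world's x, y, z in m, then the turn, a rotation vector about the world's x, y, z in rad, then the opening, from -1 (shut) to 1 (fully open). In form: [[[dx, dy, dz, rx, ry, rz, jaw], ...]]. A call has 1 to 10 rows; each row shifts and turns the commanded pose from where the row before left it; what a row does not reach is not made up. A row lasts 1/10 s, in which the tool goes at most 50 mm and 8.59 degrees, less where a joint would pass 70% of its speed; a pose out of reach is approached as far as the arm can. A call with a gripper value outside its range is refused whole. The fingers move at their own pace and stop on an object; "grip_force" is the grip in N (left out, the last holds). Time passes only in rows, so rows that do not move let the fingers close. It gives the time, the measured TCP pose, the force, the opening and the grip force at its end, in the units of the state.
- sense(): the state, without advancing time (a new reading comes with each control period).
- grab_frame(name): name is "side" or "top" or "wrist"; returns a dict with "img" (480x640x3 uint8, red, green, blue), "mtx" (3x3 intrinsics, pixels), "dist" ([k1, k2, p1, p2, k3] as OpenCV has them; the pictures are not rectified), "rvec" (rotation vector, rad) and "tvec" (3), from world to camera coordinates, as OpenCV has them; the wrist camera has in their place "T_tool_cam" (4x4, takes a point from camera to tool coordinates, whose origin is the TCP and whose axes are the flange's). Camera axes: x right, y down, z forward; pixel columns grow to the right and rows downward; lengths in mm; the calibration is good to about 2 mm. A picture is of the moment at which its call begins: read the wrist's pose just before it. There is no depth.
- sign_off(): hands the job in; it is judged then, once.
The state is a dict: "clock": time; "qpos": joint angles; "qvel": joint speeds; "joint_efforts": joint torques, N m; "eef_pos": TCP position; "tcp_rot": TCP orientation; "contact_force": force on the tool from outside, world axes, zero at the start; "wrist_torque": the same for the moment, N m; "opening": opening from 0.0 (shut) to 1.0 (fully open); "grasp_force": force on a finger pad.
Only numpy, scipy, OpenCV 4.12 (cv2) and the standard library are available. Lean on these libraries where they do the work, as an engineer would, in place of code of your own. Each camera call takes 0.05 s, during which the arm holds its last target. There are 200 camera calls.

## Working session

There is one attempt and no reset: what is moved stays moved. The work goes in short steps, Python scripts to look and compute and a tool call to move; the robot and the scene stay as the last step left them, time stands still between calls to the robot, and variables do not carry over. Pictures are saved under pics/ and viewed, at most 10 in all, crops included, and the job is handed in when it is done.

Besides the shell and the picture viewer there is one more tool, called after ">>>" in YAML: its name, and indented under it one key for each argument. send_rows: Moves the arm, as the interface text tells. Its arguments: {"type":"object","properties":{"moves":{"type":"array"},"grip_force":{"type":"number"}},"required":["moves"]}

```bash
mkdir -p pics; python3 - <<'E'
from rig import *
import cv2,numpy as np,pickle
s=sense();print(s)
ims=[]
for n in("side","top"):
    f=grab_frame(n);pickle.dump(f,open(n+".pkl","wb"))
    cv2.imwrite(f"pics/{n}.png",f["img"][:,:,::-1])
    R=cv2.Rodrigues(np.array(f["rvec"]))[0];print(n,f["mtx"],f["dist"],-R.T@np.ravel(f["tvec"]),R[2])
E
```

```text
{'clock': 0.0, 'qpos': array([-1.13939615e+00,  3.53646594e-01,  1.63414089e+00, -3.14264257e-06,
        1.15517302e+00, -2.39756960e-03]), 'qvel': array([ 0.00084809,  0.00171492, -0.00090044, -0.00145687,  0.00152192,
        0.00096119]), 'joint_efforts': array([-1.71403644e-03, -6.05250049e+01, -3.42076313e+01,  6.12093868e-05,
        9.20864695e-03,  4.82537087e-05]), 'eef_pos': array([ 262.513241  , -566.70315891,  247.55973442]), 'tcp_rot': array([-3.14022480e+00, -4.06174764e-07,  4.33799019e-01]), 'contact_force': array([-0.09564223, -0.61920427, -0.05066753]), 'wrist_torque': array([-0.00913435, -0.03232579,  0.04917964]), 'grasp_force': 0.0, 'opening': 1.0014216930150321}
side [[487.49459248   0.         322.62424663]
 [  0.         487.49459248 236.86383827]
 [  0.           0.           1.        ]] [-0.11447749  0.          0.          0.          0.        ] [ 925.16013072 -410.28034052  830.9661954 ] [-0.40010631  0.5180916  -0.75597357]
top [[603.21053397   0.         317.91680126]
 [  0.         603.21053397 239.44306124]
 [  0.           0.           1.        ]] [-0.09659452  0.          0.          0.          0.        ] [ 470.02003787   38.90014957 1365.9746233 ] [ 0.10329106 -0.00129214 -0.99465033]
```

View pics/side.png

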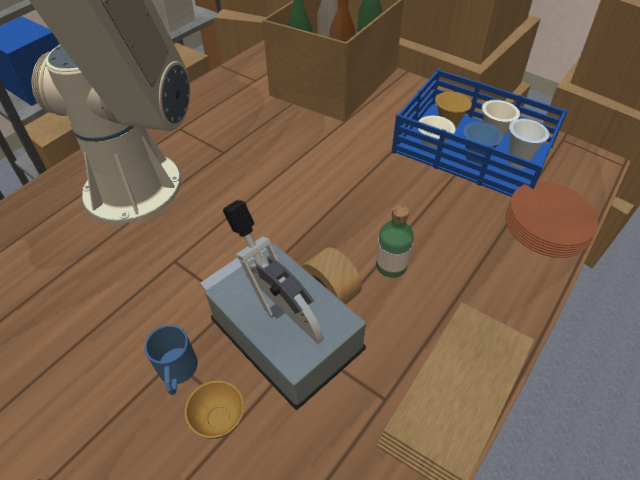

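View pics/top.png

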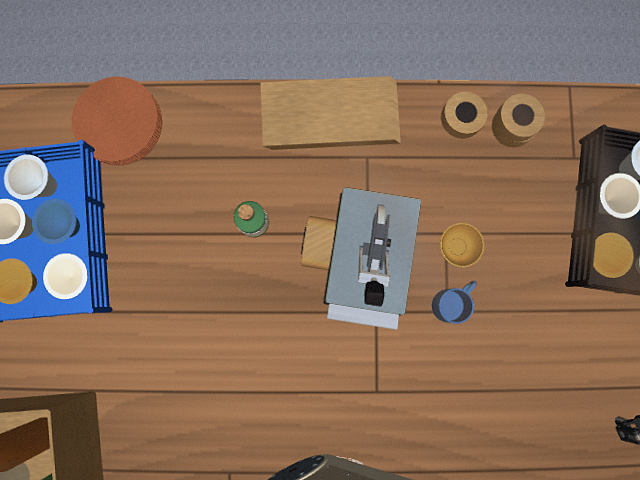

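The lever, with its black grip at side (238,216) and top (374,292), leans towards the robot. The dark stop is near side (285,285) and top (379,245). The bowl and mug are on the -y side, the bottle on the +y side. I'll enlarge both views and measure.

```bash
cat > h.py <<'E'
import cv2,numpy as np,pickle
def cam(n):
    f=pickle.load(open(n+".pkl","rb"));R=cv2.Rodrigues(np.array(f["rvec"],float))[0]
    return f,R,-R.T@np.ravel(f["tvec"])
def ray(n,p):
    f,R,C=cam(n);u=cv2.undistortPoints(np.array(p,float).reshape(-1,1,2),f["mtx"],np.array(f["dist"])).reshape(-1,2)
    d=np.c_[u,np.ones(len(u))]@R;return C,d
def onplane(n,p,nrm,q):
    C,d=ray(n,p);nrm=np.array(nrm,float);return C+d*(((np.array(q)-C)@nrm)/(d@nrm))[:,None]
def onz(n,p,z):return onplane(n,p,[0,0,1],[0,0,z])
def proj(n,P):
    f,R,C=cam(n);return cv2.projectPoints(np.array(P,float).reshape(-1,1,3),np.array(f["rvec"],float),np.array(f["tvec"],float),f["mtx"],np.array(f["dist"]))[0].reshape(-1,2)
E
python3 - <<'E'
from h import *
f,_,_=cam("top");im=f["img"][:,:,::-1].copy()
g=f["img"].astype(int)
for (x,y) in [(360,220),(400,220),(340,300),(360,315)]: print(g[y,x])
m=((g[...,2]>g[...,0]+8)&(g.sum(2)>200)&(g.sum(2)<480)).astype(np.uint8)
m[:,:300]=0;m[:,425:]=0;m[:180]=0;m[335:]=0
m=cv2.morphologyEx(m,cv2.MORPH_OPEN,np.ones((3,3)))
c=max(cv2.findContours(m,0,2)[0],key=cv2.contourArea)
r=cv2.minAreaRect(c);print(r);b=cv2.boxPoints(r);print(b);print(onz("top",b,100))
cr=cv2.resize(im[180:335,300:500],(800,620),interpolation=2)[:600]
cv2.imwrite("pics/topc.png",cr)
f,_,_=cam("side");im=f["img"][:,:,::-1]
cv2.imwrite("pics/sidec.png",cv2.resize(im[195:345,205:405],(800,600),interpolation=2))
E
```

```text
[133 147 156]
[133 139 145]
[131 141 153]
[186 191 203]
((373.75030517578125, 251.15182495117188), (78.84706115722656, 116.35294342041016), 8.79741096496582)
[[325.893   302.61438]
 [343.68817 187.63031]
 [421.6076  199.68927]
 [403.81244 314.67334]]
[[ 468.73575734   20.92893784  100.        ]
 [ 712.35957864  -17.94814194  100.        ]
 [ 686.15532898 -184.03259494  100.        ]
 [ 442.92932842 -141.9064902   100.        ]]
```

View pics/topc.png

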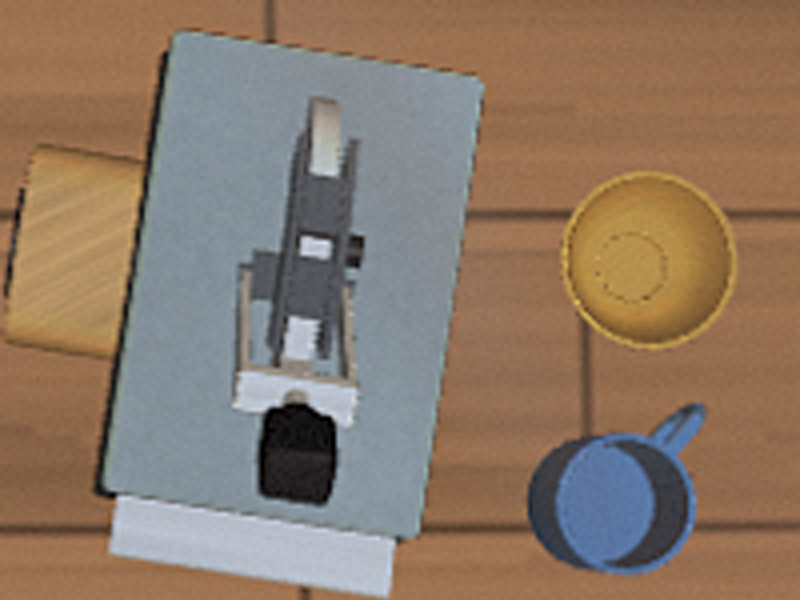

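View pics/sidec.png

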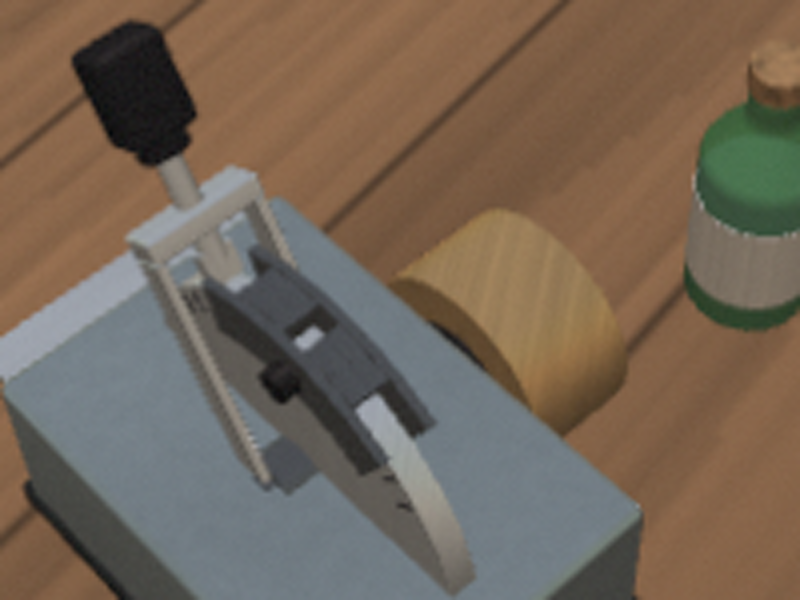

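The notch is visible as a bright opening between the dark crown halves, at top crop (316,246) and side crop (311,333). The grip is at top crop (297,455) and side crop (135,92). Next I compute the machine frame, lever angle and notch angle.

```bash
cat > m.py <<'E'
from h import *
yaw=-.165;c=np.array([577.5,-80.7,0.]);
ex=np.array([np.cos(yaw),np.sin(yaw),0]);ey=np.array([-np.sin(yaw),np.cos(yaw),0])
H=c+[0,0,85]
def T(p):return np.array([300,180])+(np.array(p)+.5)/4-.5
def S(p):return np.array([205,195])+(np.array(p)+.5)/4-.5
def tri(pt,ps):
    C1,d1=ray("top",[pt]);C2,d2=ray("side",[ps]);d1=d1[0];d2=d2[0]
    s=np.linalg.lstsq(np.c_[d1,-d2],C2-C1,rcond=None)[0]
    a=C1+s[0]*d1;b=C2+s[1]*d2;return (a+b)/2,np.linalg.norm(a-b)
def mf(P):
    d=np.atleast_2d(P)-H;x=d@ex;y=d@ey;z=d[:,2];return np.c_[x,y,z,np.arctan2(x,z),np.hypot(x,z)].round(3)
def pol(th,r,y=0):return H+ex*r*np.sin(th)+ey*y+np.array([0,0,r*np.cos(th)])
E
python3 - <<'E'
from m import *
for nm,a,b in [("notch",(316,246),(311,333)),("grip",(297,455),(135,92)),("bridge",(295,395),(192,212)),("knob",(356,251),(281,382)),("rimend far",(327,97),(463,578))]:
    P,e=tri(T(a),S(b));print(nm,P.round(1),round(e,1),mf(P))
# notch edges on disc plane
print("top plane",mf(onplane("top",[T(p) for p in[(317,236),(315,256),(316,246)]],ey,H)))
print("side plane",mf(onplane("side",[S(p) for p in[(311,333),(300,345),(318,318)]],ey,H)))
# crown ends on disc plane
print("crown ends top",mf(onplane("top",[T(p) for p in[(327,178),(299,318)]],ey,H)))
print("crown ends side",mf(onplane("side",[S(p) for p in[(372,400),(246,285)]],ey,H)))
print("cheek ends +y, side",mf(onplane("side",[S(p) for p in[(433,418),(258,246)]],ey,H+ey*13)))
print("cheek ends -y, side",mf(onplane("side",[S(p) for p in[(378,440),(210,285)]],ey,H-ey*13)))
for nm,p,z in[("bottle",(246,213),170),("mug",(453,306),85),("bowl",(462,245),50)]:print(nm,onz("top",[p],z))
f,_,_=cam("side")
g=f["img"].astype(int);m=(g.sum(2)<130).astype(np.uint8);m[:,:215]=0;m[:,265:]=0;m[:190]=0;m[238:]=0
print(cv2.minAreaRect(np.argwhere(m)[:,::-1].astype(np.float32)))
E
```

```text
notch [588.4 -81.5 191.8] 0.1 [[1.08670e+01 1.00900e+00 1.06764e+02 1.01000e-01 1.07315e+02]]
grip [485.5 -65.2 254.1] 0.1 [[-93.275   0.201 169.144  -0.504 193.158]]
bridge [514.6 -69.8 203.4] 1.2 [[-63.814   0.463 118.422  -0.494 134.521]]
knob [ 587.7 -101.9  179.6] 1.8 [[ 13.508 -19.263  94.642   0.142  95.601]]
rimend far [676.3 -96.6 108.1] 1.2 [[100.071   0.552  23.09    1.344 102.7  ]]
top plane [[ 1.7549e+01  0.0000e+00  9.2143e+01  1.8800e-01  9.3799e+01]
 [ 6.8380e+00  0.0000e+00  9.8383e+01  6.9000e-02  9.8620e+01]
 [ 1.2177e+01 -0.0000e+00  9.5270e+01  1.2700e-01  9.6045e+01]]
side plane [[1.23950e+01 0.00000e+00 1.09249e+02 1.13000e-01 1.09950e+02]
 [3.55600e+00 0.00000e+00 9.20100e+01 3.90000e-02 9.20790e+01]
 [1.83600e+01 0.00000e+00 1.25280e+02 1.46000e-01 1.26618e+02]]
crown ends top [[ 46.112  -0.     98.437   0.438 108.702]
 [-21.457  -0.     60.337  -0.342  64.038]]
crown ends side [[ 49.202   0.    100.939   0.454 112.292]
 [-30.789   0.     99.955  -0.299 104.59 ]]
cheek ends +y, side [[ 70.878  13.     98.482   0.624 121.336]
 [-37.657  13.    108.645  -0.334 114.986]]
cheek ends -y, side [[ 67.937 -13.    106.658   0.567 126.458]
 [-37.743 -13.    104.923  -0.345 111.505]]
bottle [[647.8851173  181.42866755 170.        ]]
mug [[ 460.20562003 -249.33119962   85.        ]]
bowl [[ 593.58562666 -280.34958916   50.        ]]
((239.4000244140625, 218.30003356933594), (33.98823165893555, 22.807889938354492), 63.43495178222656)
```

>>> send_rows:
  moves:
    - [[0.009,0.0254,0.0088,0,0,-0.06,1],[0.009,0.0254,0.0088,0,0,-0.06,1],[0.009,0.0254,0.0088,0,0,-0.06,1],[0.009,0.0254,0.0088,0,0,-0.06,1],[0.009,0.0254,0.0088,0,0,-0.06,1],[0.009,0.0254,0.0088,0,0,-0.06,1],[0.009,0.0254,0.0088,0,0,-0.06,1],[0.009,0.0254,0.0088,0,0,-0.06,1],[0.009,0.0254,0.0088,0,0,-0.06,1],[0.009,0.0254,0.0088,0,0,-0.06,1]]

```text
clock: 1.1
eef_pos: [352.7, -311.9, 336.4]
tcp_rot: [-3.141, 0.0, -0.169]
contact_force: [0.1, -0.5, 1.2]
opening: 0.998
grasp_force: 0.0
```

>>> send_rows:
  moves:
    - [[0.009,0.0254,0,-0.0082,-0.0493,0,1],[0.009,0.0254,0,-0.0082,-0.0493,0,1],[0.009,0.0254,0,-0.0082,-0.0493,0,1],[0.009,0.0254,0,-0.0082,-0.0493,0,1],[0.009,0.0254,0,-0.0082,-0.0493,0,1],[0.009,0.0254,0,-0.0082,-0.0493,0,1],[0.009,0.0254,0,-0.0082,-0.0493,0,1],[0.009,0.0254,0,-0.0082,-0.0493,0,1],[0.009,0.0254,0,-0.0082,-0.0493,0,1],[0.009,0.0254,0,-0.0082,-0.0493,0,1]]

```text
clock: 2.1
eef_pos: [442.6, -58.1, 336.3]
tcp_rot: [-3.14, -0.502, -0.167]
contact_force: [-0.2, 0.3, 0.1]
opening: 0.999
grasp_force: 0.0
```

```bash
cat >> m.py <<'E'
from scipy.spatial.transform import Rotation as Ro
def where():
    from rig import sense
    s=sense();P=np.array(s["eef_pos"]);R=Ro.from_euler("xyz",s["tcp_rot"]).as_matrix()
    B=np.c_[ex,ey,[0,0,1]];q=mf(P)[0];z=-R[:,2]@B;y=R[:,1]@B;th=q[3]
    f=s["contact_force"]@B;fr=f[0]*np.sin(th)+f[2]*np.cos(th);ft=f[0]*np.cos(th)-f[2]*np.sin(th)
    print("t",round(s["clock"],2),"P",P.round(1),"th %.3f r %.1f y %.1f"%(q[3],q[4],q[1]),"tooltilt %.3f"%np.arctan2(z[0],z[2]),"toolz",z.round(3),"tooly",y.round(3),"F rad/tan/y",np.round([fr,ft,f[1]],1),"open %.3f grip %.1f"%(s["opening"],s["grasp_force"]),"q",s["qpos"].round(2))
    return s,P,R
E
python3 - <<'E'
from m import *
from rig import grab_frame
s,P,R=where()
f=grab_frame("wrist");cv2.imwrite("pics/w1.png",f["img"][:,:,::-1])
pickle.dump((f,P,R),open("w.pkl","wb"))
T4=np.array(f["T_tool_cam"]);print(T4)
def pw(X):
    c=(X-P)@R;c=(c-T4[:3,3])@T4[:3,:3];return cv2.projectPoints(c.reshape(1,1,3),np.zeros(3),np.zeros(3),f["mtx"],np.array(f["dist"]))[0].ravel().round()
print("pred grip end",pw(pol(-.5,220)),"notch",pw(pol(.1,102)))
E
```

```text
t 2.1 P [442.6 -58.1 336.3] th -0.498 r 286.1 y 0.2 tooltilt -0.502 toolz [-0.481 -0.001  0.877] tooly [-0.001 -1.    -0.001] F rad/tan/y [ 0.3 -0.2  0.3] open 0.999 grip 0.0 q [-0.12 -0.28  2.19 -0.03  0.73  1.64]
[[-2.96707272e-04 -9.62291603e-01 -2.72019821e-01  6.81122568e+01]
 [ 9.99999907e-01 -1.99989489e-04 -3.83277357e-04 -1.26365480e+00]
 [ 3.14423477e-04 -2.72019909e-01  9.62291572e-01 -1.26213190e+02]
 [ 0.00000000e+00  0.00000000e+00  0.00000000e+00  1.00000000e+00]]
pred grip end [317. 264.] notch [316. 140.]
```

View pics/w1.png

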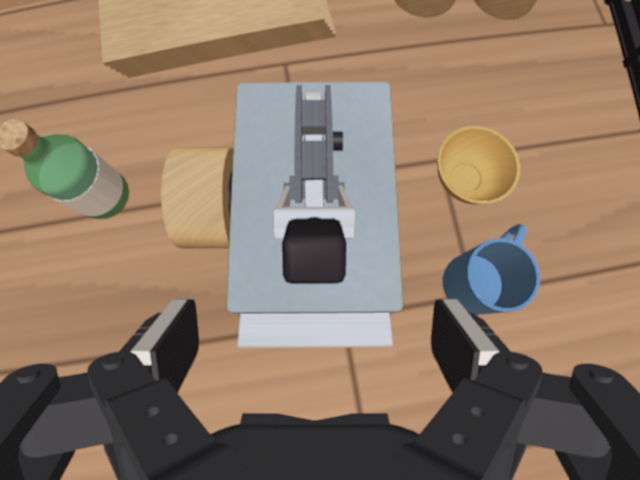

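The wrist view shows the grip at (314,255), between the fingers and about 1 mm to +y. That fits the prediction. I'll approach along the lever.

>>> send_rows:
  moves:
    - [[0.0054,-0.0008,-0.01,0,0,0,1],[0.0054,-0.0008,-0.01,0,0,0,1],[0.0054,-0.0008,-0.01,0,0,0,1],[0.0054,-0.0008,-0.01,0,0,0,1],[0.0054,-0.0008,-0.01,0,0,0,1],[0.0054,-0.0008,-0.01,0,0,0,1],[0.0054,-0.0008,-0.01,0,0,0,1],[0.0054,-0.0008,-0.01,0,0,0,1],[0,0,0,0,0,0,1]]

```text
clock: 3.05
eef_pos: [485.7, -65.5, 254.6]
tcp_rot: [-3.141, -0.497, -0.166]
contact_force: [0.0, 0.5, 0.3]
opening: 0.998
grasp_force: 0.0
```

```bash
python3 - <<'E'
from m import *
from rig import grab_frame
where()
a=[]
for n,(x,y) in(("side",(150,150)),("top",(300,200))):
    f=grab_frame(n);a.append(cv2.resize(f["img"][y:y+150,x:x+100 if 0 else x+133,::-1],(400,450),interpolation=2))
cv2.imwrite("pics/g1.png",np.hstack(a))
E
```

```text
t 3.05 P [485.7 -65.5 254.6] th -0.502 r 193.5 y -0.1 tooltilt -0.497 toolz [-0.477  0.     0.879] tooly [-0.001 -1.    -0.001] F rad/tan/y [0.3 0.1 0.5] open 0.998 grip 0.0 q [-0.12 -0.08  2.23 -0.04  0.5   1.64]
```

View pics/g1.png

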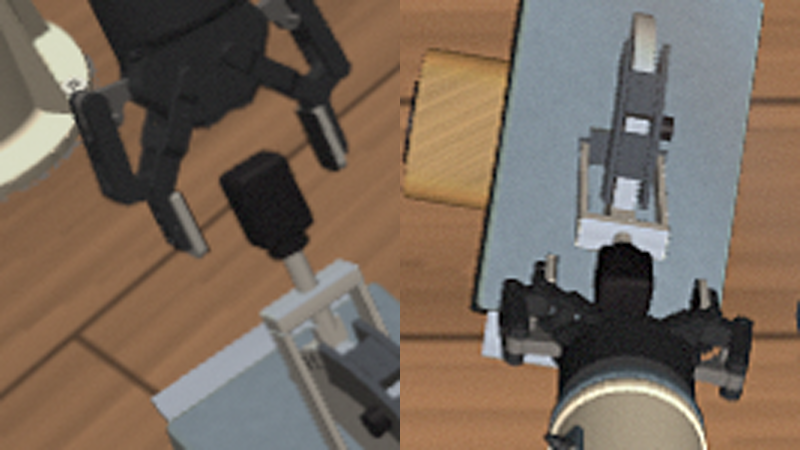

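The fingers straddle the grip and are centred on it, so I close.

>>> send_rows:
  moves:
    - [[0,0.001,0,0,0,0,-1],[0,0,0,0,0,0,-1],[0,0,0,0,0,0,-1],[0,0,0,0,0,0,-1],[0,0,0,0,0,0,-1],[0,0,0,0,0,0,-1],[0,0,0,0,0,0,-1]]
  grip_force: 70

```text
clock: 3.85
eef_pos: [485.9, -64.7, 256.8]
tcp_rot: [-3.141, -0.5, -0.166]
contact_force: [-4.9, -1.4, 4.1]
opening: 0.387
grasp_force: 68.6
```

```bash
python3 -c "
from m import *
where()"
```

```text
t 3.85 P [485.9 -64.7 256.8] th -0.496 r 195.4 y 0.7 tooltilt -0.500 toolz [-0.48   0.     0.877] tooly [-0.001 -1.    -0.   ] F rad/tan/y [ 5.8 -2.1 -2.2] open 0.387 grip 68.6 q [-0.12 -0.09  2.23 -0.04  0.5   1.65]
```

>>> send_rows:
  moves:
    - [[-0.00095,0.00016,0.00175,0,0,0,-1],[-0.00095,0.00016,0.00175,0,0,0,-1],[-0.00095,0.00016,0.00175,0,0,0,-1],[-0.00095,0.00016,0.00175,0,0,0,-1],[-0.00095,0.00016,0.00175,0,0,0,-1],[-0.00095,0.00016,0.00175,0,0,0,-1],[-0.00095,0.00016,0.00175,0,0,0,-1],[-0.00095,0.00016,0.00175,0,0,0,-1],[0,0,0,0,0,0,-1]]

```text
clock: 4.75
eef_pos: [478.3, -63.4, 270.0]
tcp_rot: [-3.142, -0.5, -0.166]
contact_force: [8.2, -4.6, -12.1]
opening: 0.395
grasp_force: 70.7
```

```bash
python3 -c "
from m import *
where()"
```

```text
t 4.75 P [478.3 -63.4 270. ] th -0.499 r 210.6 y 0.7 tooltilt -0.500 toolz [-0.479  0.     0.878] tooly [-0.001 -1.    -0.   ] F rad/tan/y [-14.9   2.   -3.2] open 0.395 grip 70.7 q [-0.12 -0.12  2.23 -0.04  0.54  1.65]
```

```bash
cat >> m.py <<'E'
def arc(t0,t1,n,r0=211,r1=None,y=0.7):
    r1=r1 or r0;th=np.linspace(t0,t1,n+1);r=np.linspace(r0,r1,n+1)
    Q=np.array([pol(a,b,y) for a,b in zip(th,r)]);d=np.diff(Q,axis=0)/1000
    w=(t1-t0)/n*ey
    print([[*map(float,x.round(5)),*map(float,w[:2].round(4)),0,-1] for x in d])
E
python3 -c "
from m import *
arc(-.5,-.25,5);arc(-.25,.05,6)"
```

```text
[[0.00925, -0.00154, 0.00482, 0.0082, 0.0493, 0, -1], [0.00948, -0.00158, 0.00435, 0.0082, 0.0493, 0, -1], [0.00968, -0.00161, 0.00386, 0.0082, 0.0493, 0, -1], [0.00986, -0.00164, 0.00337, 0.0082, 0.0493, 0, -1], [0.01001, -0.00167, 0.00286, 0.0082, 0.0493, 0, -1]]
[[0.01014, -0.00169, 0.00235, 0.0082, 0.0493, 0, -1], [0.01025, -0.00171, 0.00184, 0.0082, 0.0493, 0, -1], [0.01032, -0.00172, 0.00132, 0.0082, 0.0493, 0, -1], [0.01038, -0.00173, 0.00079, 0.0082, 0.0493, 0, -1], [0.0104, -0.00173, 0.00026, 0.0082, 0.0493, 0, -1], [0.0104, -0.00173, -0.00026, 0.0082, 0.0493, 0, -1]]
```

>>> send_rows:
  moves:
    - [[0.0092,-0.0015,0.0048,0.0082,0.0493,0,-1],[0.0095,-0.0016,0.0044,0.0082,0.0493,0,-1],[0.0097,-0.0016,0.0039,0.0082,0.0493,0,-1],[0.0099,-0.0016,0.0034,0.0082,0.0493,0,-1],[0.01,-0.0017,0.0029,0.0082,0.0493,0,-1],[0,0,0,0,0,0,-1]]

```text
clock: 5.35
eef_pos: [526.6, -71.4, 287.9]
tcp_rot: [3.141, -0.245, -0.166]
contact_force: [3.3, -2.0, -13.7]
opening: 0.389
grasp_force: 71.1
```

```bash
python3 -c "
from m import *
where()"
```

```text
t 5.35 P [526.6 -71.4 287.9] th -0.250 r 209.4 y 0.8 tooltilt -0.245 toolz [-0.242  0.     0.97 ] tooly [-0.001 -1.     0.   ] F rad/tan/y [-14.1   0.   -1.4] open 0.389 grip 71.1 q [-0.13  0.05  1.95 -0.01  0.9   1.61]
```

>>> send_rows:
  moves:
    - [[0.0101,-0.0017,0.0029,0.0082,0.0493,0,-1],[0.0102,-0.0017,0.0023,0.0082,0.0493,0,-1],[0.0103,-0.0017,0.0013,0.0082,0.0493,0,-1],[0.0104,-0.0017,0.0008,0.0082,0.0493,0,-1],[0.0104,-0.0017,0.0003,0.0082,0.0493,0,-1],[0.0104,-0.0017,-0.0003,0.0082,0.0493,0,-1],[0,0,0,0,0,0,-1]]

```text
clock: 6.05
eef_pos: [587.7, -81.3, 294.2]
tcp_rot: [3.141, 0.055, -0.166]
contact_force: [-1.3, 1.4, -13.3]
opening: 0.389
grasp_force: 71.2
```

```bash
python3 -c "
from m import *
where()"
```

```text
t 6.05 P [587.7 -81.3 294.2] th 0.048 r 209.5 y 1.1 tooltilt 0.055 toolz [0.055 0.    0.998] tooly [-0.001 -1.     0.   ] F rad/tan/y [-13.4  -0.9   1.2] open 0.389 grip 71.2 q [-0.14  0.29  1.61  0.    1.29  1.6 ]
```

>>> send_rows:
  moves:
    - [[0,0,-0.001,0,0,0,-1],[0,0,-0.001,0,0,0,-1],[-0.0001,0,-0.001,0,0,0,-1],[-0.0001,0,-0.001,0,0,0,-1],[0,0,0,0,0,0,-1]]

```text
clock: 6.55
eef_pos: [586.9, -81.2, 292.8]
tcp_rot: [3.142, 0.052, -0.166]
contact_force: [-6.0, 1.7, -13.4]
opening: 0.39
grasp_force: 71.2
```

```bash
python3 -c "
from m import *
where()"
```

```text
t 6.55 P [586.9 -81.2 292.8] th 0.045 r 208.0 y 1.1 tooltilt 0.052 toolz [ 0.052 -0.     0.999] tooly [-0.001 -1.     0.   ] F rad/tan/y [-13.6  -5.6   0.7] open 0.390 grip 71.2 q [-0.14  0.29  1.62  0.    1.28  1.6 ]
```

>>> send_rows:
  moves:
    - [[0,0,-0.0007,0,0,0,-1],[0,0,-0.0007,0,0,0,-1],[0,0,0,0,0,0,-1]]

```text
clock: 6.85
eef_pos: [587.1, -81.2, 291.9]
tcp_rot: [-3.142, 0.051, -0.166]
contact_force: [-4.9, 1.3, -9.4]
opening: 0.39
grasp_force: 71.7
```

```bash
python3 -c "
from m import *
where()"
```

```text
t 6.85 P [587.1 -81.2 291.9] th 0.046 r 207.1 y 1.1 tooltilt 0.051 toolz [ 0.051 -0.     0.999] tooly [-0.001 -1.    -0.   ] F rad/tan/y [-9.6 -4.6  0.5] open 0.390 grip 71.7 q [-0.14  0.29  1.62  0.    1.28  1.6 ]
```

>>> send_rows:
  moves:
    - [[0,0,0,0,0,0,-1],[0,0,0,0,0,0,-1]]

```text
clock: 7.05
eef_pos: [587.1, -81.2, 291.9]
tcp_rot: [3.142, 0.051, -0.166]
contact_force: [-6.6, 0.9, -9.0]
opening: 0.389
grasp_force: 71.7
```

```bash
python3 -c "
from m import *
where()"
```

```text
t 7.05 P [587.1 -81.2 291.9] th 0.046 r 207.1 y 1.1 tooltilt 0.051 toolz [ 0.051 -0.     0.999] tooly [-0.001 -1.     0.   ] F rad/tan/y [-9.3 -6.3 -0.2] open 0.389 grip 71.7 q [-0.14  0.29  1.62  0.    1.28  1.6 ]
```

>>> send_rows:
  moves:
    - [[0,0,-0.0007,0,0,0,-1],[0,0,-0.0007,0,0,0,-1],[0,0,0,0,0,0,-1],[0,0,0,0,0,0,-1]]

```text
clock: 7.45
eef_pos: [587.7, -81.3, 291.7]
tcp_rot: [-3.141, 0.049, -0.166]
contact_force: [-7.6, 2.3, -2.7]
opening: 0.394
grasp_force: 72.4
```

```bash
python3 -c "
from m import *
where()"
```

```text
t 7.45 P [587.7 -81.3 291.7] th 0.049 r 207.0 y 1.1 tooltilt 0.049 toolz [ 0.049 -0.     0.999] tooly [-0.001 -1.    -0.   ] F rad/tan/y [-3.1 -7.8  1. ] open 0.394 grip 72.4 q [-0.14  0.29  1.62  0.    1.28  1.6 ]
```

>>> send_rows:
  moves:
    - [[0.001,-0.0002,0,0.0008,0.0048,0,-1],[0.001,-0.0002,0,0.0008,0.0048,0,-1],[0.001,-0.0001,-0.0001,0.0008,0.0048,0,-1],[0.001,-0.0001,-0.0001,0.0008,0.0048,0,-1],[0,0,0,0,0,0,-1]]

```text
clock: 7.95
eef_pos: [592.1, -82.0, 290.8]
tcp_rot: [-3.142, 0.068, -0.166]
contact_force: [-3.8, 1.4, -9.3]
opening: 0.392
grasp_force: 71.5
```

```bash
python3 -c "
from m import *
where()"
```

```text
t 7.95 P [592.1 -82.  290.8] th 0.071 r 206.3 y 1.1 tooltilt 0.068 toolz [ 0.068 -0.     0.998] tooly [-0.001 -1.    -0.   ] F rad/tan/y [-9.6 -3.3  0.7] open 0.392 grip 71.5 q [-0.14  0.31  1.6   0.    1.3   1.6 ]
```

>>> send_rows:
  moves:
    - [[0.001,-0.0002,-0.0001,0.0008,0.0048,0,-1],[0.001,-0.0002,-0.0001,0.0008,0.0048,0,-1],[0.001,-0.0001,-0.0001,0.0008,0.0048,0,-1],[0,0,0,0,0,0,-1]]

```text
clock: 8.35
eef_pos: [594.9, -82.4, 289.4]
tcp_rot: [-3.142, 0.085, -0.166]
contact_force: [-4.2, 0.4, -11.4]
opening: 0.39
grasp_force: 71.4
```

```bash
python3 -c "
from m import *
where()"
```

```text
t 8.35 P [594.9 -82.4 289.4] th 0.085 r 205.2 y 1.1 tooltilt 0.085 toolz [ 0.085 -0.     0.996] tooly [-0.001 -1.    -0.   ] F rad/tan/y [-11.7  -3.2  -0.3] open 0.390 grip 71.4 q [-0.14  0.32  1.58  0.    1.32  1.6 ]
```

The tooth dropped in at θ≈0.08: r is below the crown and the spring load is back on the tool. I'll ease it down.

>>> send_rows:
  moves:
    - [[-0.0001,0,-0.001,0,0,0,-1],[-0.0001,0,-0.001,0,0,0,-1],[-0.0001,0,-0.001,0,0,0,-1],[0,0,0,0,0,0,-1]]

```text
clock: 8.75
eef_pos: [594.7, -82.4, 286.6]
tcp_rot: [-3.142, 0.084, -0.166]
contact_force: [-5.5, 1.1, -10.3]
opening: 0.386
grasp_force: 71.3
```

```bash
python3 -c "
from m import *
where()"
```

```text
t 8.75 P [594.7 -82.4 286.6] th 0.085 r 202.3 y 1.1 tooltilt 0.084 toolz [ 0.084 -0.     0.996] tooly [-0.001 -1.    -0.   ] F rad/tan/y [-10.7  -4.7   0.2] open 0.386 grip 71.3 q [-0.14  0.33  1.59  0.    1.31  1.59]
```

>>> send_rows:
  moves:
    - [[-0.0001,0,-0.001,0,0,0,-1],[-0.0001,0,-0.001,0,0,0,-1],[-0.0001,0,-0.001,0,0,0,-1],[-0.0001,0,-0.001,0,0,0,-1],[-0.0001,0,-0.001,0,0,0,-1],[0,0,0,0,0,0,-1],[0,0,0,0,0,0,-1]]

```text
clock: 9.45
eef_pos: [594.4, -82.4, 281.9]
tcp_rot: [-3.141, 0.084, -0.166]
contact_force: [-5.5, 2.0, -9.0]
opening: 0.388
grasp_force: 71.5
```

```bash
python3 -c "
from m import *
where()"
```

```text
t 9.45 P [594.4 -82.4 281.9] th 0.086 r 197.7 y 1.1 tooltilt 0.084 toolz [ 0.084 -0.     0.996] tooly [-0.001 -1.    -0.   ] F rad/tan/y [-9.4 -4.9  1.1] open 0.388 grip 71.5 q [-0.14  0.33  1.59  0.    1.3   1.59]
```

>>> send_rows:
  moves:
    - [[0,0,-0.001,0,0,0,-1],[0,0,-0.001,0,0,0,-1],[0,0,-0.0005,0,0,0,-1],[0,0,0,0,0,0,-1],[0,0,0,0,0,0,-1]]

```text
clock: 9.95
eef_pos: [595.4, -82.5, 281.5]
tcp_rot: [-3.141, 0.081, -0.166]
contact_force: [-4.7, 2.2, 1.5]
opening: 0.388
grasp_force: 73.1
```

```bash
python3 -c "
from m import *
where()"
```

```text
t 9.95 P [595.4 -82.5 281.5] th 0.091 r 197.3 y 1.2 tooltilt 0.081 toolz [ 0.08  -0.     0.997] tooly [-0.001 -1.    -0.   ] F rad/tan/y [ 1.1 -5.1  1.4] open 0.388 grip 73.1 q [-0.14  0.33  1.59  0.    1.3   1.59]
```

The handle is home: it bottoms at r=197.3, 10 mm below the crown, and the spring load is gone from the tool. I'll release and retreat.

>>> send_rows:
  moves:
    - [[0,0,0,0,0,0,1],[0,0,0,0,0,0,1],[0,0,0,0,0,0,1],[0,0,0,0,0,0,1],[0,0,0,0,0,0,1],[0,0,0,0,0,0,1],[0,0,0,0,0,0,1]]

```text
clock: 10.65
eef_pos: [594.4, -82.6, 279.1]
tcp_rot: [3.141, 0.084, -0.166]
contact_force: [-0.1, 0.2, 0.6]
opening: 0.999
grasp_force: 0.0
```

>>> send_rows:
  moves:
    - [[0.001,0,0.012,0,0,0,1],[0.001,0,0.012,0,0,0,1],[0.001,0,0.012,0,0,0,1],[0.001,0,0.012,0,0,0,1],[0.001,0,0.012,0,0,0,1],[0.001,0,0.012,0,0,0,1],[0.001,0,0.012,0,0,0,1],[0.001,0,0.012,0,0,0,1],[0.001,0,0.012,0,0,0,1]]

```text
clock: 11.55
eef_pos: [603.5, -82.5, 388.2]
tcp_rot: [3.141, 0.084, -0.166]
contact_force: [0.9, 0.2, 0.3]
opening: 0.999
grasp_force: 0.0
```

>>> send_rows:
  moves:
    - [[-0.04,0,0.01,0,0,0,1],[-0.04,0,0.01,0,0,0,1],[-0.04,0,0.01,0,0,0,1],[-0.04,0,0,0,0,0,1],[-0.04,0,0,0,0,0,1],[0,0,0,0,0,0,1],[0,0,0,0,0,0,1]]

```text
clock: 12.25
eef_pos: [403.2, -82.6, 418.2]
tcp_rot: [3.141, 0.082, -0.167]
contact_force: [0.5, 1.4, 0.7]
opening: 1.003
grasp_force: 0.0
```

```bash
python3 - <<'E'
from m import *
from rig import grab_frame
where();a=[]
for n,(x,y) in(("side",(190,170)),("top",(300,180))):
    f=grab_frame(n);a.append(cv2.resize(f["img"][y:y+200,x:x+133,::-1],(400,600),interpolation=2))
cv2.imwrite("pics/end.png",np.hstack(a))
E
```

```text
t 12.25 P [403.2 -82.6 418.2] th -0.476 r 374.8 y -30.5 tooltilt 0.082 toolz [ 0.082 -0.     0.997] tooly [-0.002 -1.     0.   ] F rad/tan/y [0.5 0.6 1.4] open 1.003 grip 0.0 q [-0.2  -0.08  1.77 -0.    1.53  1.53]
```

View pics/end.png

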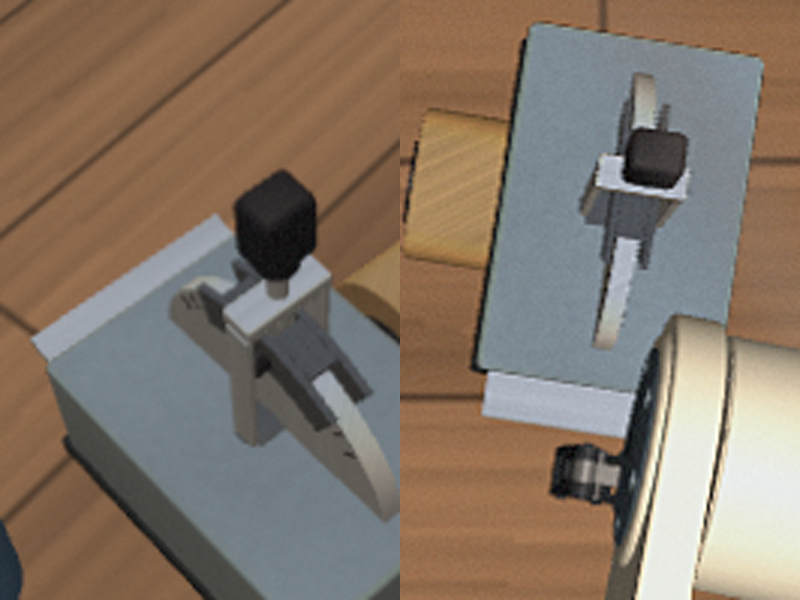

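The picture shows the grip at side crop (276,225), down near the bridge with the lever at about 0.09 rad. The stop's far end is at the same pixel as before, and the arm is clear, so I hand in.

```bash
python3 -c "
from rig import *
print(sign_off())"
```

```text
the job is handed in; nothing more can be done
None
```

The job is handed in, with no verdict returned: by position and force readings the tooth is in the notch and the handle fully home, the lever is at about 0.09 rad, the stop looks unmoved, and I kept the arm clear of the bottle, mug and bowl.

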